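# Lay the hose connector in the V-rests and hold the hand lens in focus over it

### The arm

A 6-joint arm with a two-finger parallel gripper is mounted at the origin on a cart in front of the work surface, level with it; the furniture and walls round the work are solid. World frame = base frame: x ahead of the robot, y to its left, z up, the work surface at z = 0. Lengths are in m, angles in rad, forces in N, time in s.
With the tool pointing down it reaches from about 0.275 to 1 m from the base axis. Payload 8.4 kg.
Tool frame: the origin (TCP) lies between the finger pads; the fingertips stand 8 mm ahead of it and the grasp point (between the pads) lies 11 mm behind it; y points along the fingers, z is the direction in which the jaws open and shut, and the axes are right-handed (so a half turn about y gives the same grasp; the last joint's range is limited). The gripper opens to 85 mm and grips with 20 to 120 N. Pads are 22 mm wide; open, the fingers measure 114 mm over their backs; the gripper's body (76 mm by 85 mm) begins 54 mm behind the grasp point. The pads swing forward as they close: fully open they stand 13 mm farther back than shut.
Start: joints at [-1.202, 0.353, 1.633, -0, 1.155, -0.002], TCP at [0.226, -0.583, 0.239] pointing down, gripper open.
Joint ranges: [-2.63, 2.63], [-0.92, 2.1], [0.06, 2.66], [-1.3, 4.44], [0, 2.69], [-3.02, 3.02]. Speed limits (rad/s): [2.22, 2.22, 2.79, 3.14, 3.14, 3.14].

### API

Orientations are given as a 3x3 rotation matrix whose columns are the frame's x, y, z axes.
In Python, from rig import ctrl, cams, close_job gives the robot as it stands. The module is installed in compiled form; this text tells all that it offers.
- The arm moves only by the shell command python3 -m creep 'ROWS' [OPENING] [FORCE]. ROWS is JSON, a list of rows, each a list of 4 numbers: the shift along the tool's x, y, z in mm, then the turn about the tool's y in rad. In form: [[dx, dy, dz, spin], ...]. A call has 1 to 8 rows; each row shifts and turns the commanded pose from where the row before left it, along the tool's axes as they then stand; what a row does not reach is not made up. A row lasts 1/10 s, in which the tool goes at most 50 mm and 8.59 degrees, less where a joint would pass 70% of its speed; a pose out of reach is approached as far as the arm can. A call with a gripper value outside its range is refused whole. OPENING is the finger opening in mm, from 0 to 85.4, set as the call begins (- or left out, the last holds). The fingers move at their own pace and stop on an object; FORCE is the grip in N (left out, the last holds). Time passes only in rows, so rows that do not move let the fingers close. It gives the time, the measured TCP pose, the force and the opening at its end, in the units of the state.
- ctrl.sense(): the state, without advancing time (a new reading comes with each control period).
- cams.camera(name): name is "scene" or "top" or "wrist"; returns (picture, depth): 384x512x3 uint8, red, green, blue; 384x512 float32, m along the optical axis (not along the pixel's ray), 0 where there is no reading.
- cams.camera_model(name): a dict with "mtx" (3x3 intrinsics, pixels), "D" ([k1, k2, p1, p2, k3] as OpenCV has them; the pictures are not rectified), "rvec" (rotation vector, rad) and "tvec" (3), from world to camera coordinates, as OpenCV has them. Camera axes: x right, y down, z forward; pixel columns grow to the right and rows downward; lengths in m; the calibration is good to about 2 mm. A picture is of the moment at which its call begins: read the wrist's pose just before it. camera_model takes no time and is no camera call; for the wrist camera it gives the pose at the moment of the call.
- close_job(): hands the job in, once; it reports no verdict.
The state is a dict: "time_s": time; "joint_positions": joint angles; "joint_velocities": joint speeds; "tau": joint torques, N m; "tool_pos": TCP position; "orientation": TCP orientation; "contact_force": force on the tool from outside, world axes, zero at the start; "ft_torque": the same for the moment, N m; "opening": finger opening in m.
Only numpy, scipy, OpenCV 4.12 (cv2) and the standard library are available. Lean on these libraries where they do the work, as an engineer would, in place of code of your own. Each camera call takes 0.05 s, during which the arm holds its last target.

### The job

The long straight hose connector has to be looked at before it goes on the vacuum line: pick it out of the fittings in the steel tray, leaving the others in there, lay it in the two V-rests of the inspection stand with its square collar between the rests, and let go of it. Then take the hand lens by its handle and hold it level over the connector, the lens centred above the collar and the middle of its rim at the focal height marked by the stand's pointer, touching neither stand nor connector with it and leaving the pointer as it is set. Keep it there steadily for two seconds, and finish while still holding it in place.

Things in the scene. Friction and masses are not known exactly. Their poses are not given: they have to be found in the camera images.
- connector_center (a point): centre of the target: a straight steel hose connector, the longest fitting, 84 mm, two like ends: square collar 24 mm long, 20 x 20 mm across, in the middle (grip it there), on either side a round 12 mm stem with low barbs (13.6 mm) on its last 11 mm. About 85 g. It lies flat in any of the tray's places, this point 10 mm above the tray floor. x along its axis, z square to a collar face, up
- tray: low stainless steel instrument tray, open, fixed, 190 mm (x) by 236 mm (y), floor 2 mm thick, walls 22 mm high with a rolled rim up to 24.5 mm; origin under its centre, on the bench
- short_connector: another fitting in the tray: straight like the target but only 50 mm long (collar 16 x 20 x 20 mm); origin under its middle, x along the axis
- elbow: another fitting in the tray: a right-angled steel elbow with two stems, about 44 x 44 x 20 mm; origin on the underside, between its two legs
- tee: another fitting in the tray: a steel tee with three stems, 64 x 42 x 20 mm; origin on the underside, near its middle
- nut: another fitting in the tray: a loose hexagon nut, 22 mm across flats, 12 mm high; origin under its middle
- ferrule_a: another fitting in the tray: a small steel ferrule (ring), 18 mm in diameter, 14 mm high, near the tray's +y wall; origin under its middle
- ferrule_b: another fitting in the tray: the same ferrule again, near the tray's -y wall; origin under its middle
- stand: inspection stand, fixed: grey base plate, top 15 mm above the bench, from x = -55 to +135 mm and y = -47 to +47 mm; on it two V-rests, one behind the other along x, and a round column 10 mm thick at x = +100 mm, 200 mm high, that carries the pointer. Origin on the bench, below the middle between the V-rests; x from the rests to the column, z up
- rest_center (a point): the seated connector's centre: half-way between the V-rests, 46 mm above the bench; axes as the stand's, connector axis along x. Each rest is a plate 6 mm thick along x and 37 mm wide with an upright 90 degree V: bottom 37.5 mm, top 50.5 mm above the bench, mouth 26 mm wide. Clear gap between the plates 40 mm, for collar and fingers; below it the base is 15 to 21 mm above the bench
- pointer_tip (a point): tip of the pointer: a thin steel pin that sticks out level from a black clamp (22 mm high) on the column, towards the line straight above the rests' middle, which is 66 mm away from it. It stands 120 to 160 mm above the bench and marks the focal height: half-way up the lens rim belongs level with it. The clamp slides only when pushed with more than 12 N
- lens_center (a point): lens centre of the hand lens (loupe), which lies flat on the bench at the start: glass in an aluminium rim of 60 mm diameter, 16 mm high, with a straight black handle; about 90 g in all. This point is half-way up the rim, 8 mm above its underside; x runs from the handle through the lens, z square to the lens, up
- loupe_grip (a point): where to grip the hand lens: on its handle's axis, 75 mm from the lens centre (at -75 mm along the lens's x), 8 mm above the underside, near the centre of mass; axes as the lens's. The handle has flat sides, is 16 mm wide and 16 mm high, and reaches from 42 to 136 mm from the lens centre
There are look-alikes about, which are no part of the job. Leave any orange or red look-alike of the tee alone.

How it is judged:
By the outcome, as a careful person would: the job done as asked, in the order asked, and still so for the second after the job is handed in, while the arm keeps its last pose, push and grip.
It also fails if it takes over 48 s, if anything falls off the work surface, if the arm or the gripper's body presses on something with over 40 N, if the wrist force passes 120 N, or if a joint passes its speed limit or range.

## Working session

There is one attempt and no reset: what is moved stays moved. The work goes in short steps, Python scripts to look and compute and a shell command to move; the robot and the scene stay as the last step left them, time stands still between calls to the robot, and variables do not carry over. Pictures are saved under pics/ and viewed, and the job is handed in when it is done.

```bash
mkdir -p pics
python3 - <<'E'
from rig import ctrl,cams
import cv2,numpy as np
s=ctrl.sense();print({k:np.round(v,3).tolist() for k,v in s.items()})
for n in ["scene","top","wrist"]:
    p,d=cams.camera(n);cv2.imwrite(f"pics/{n}0.png",p[:,:,::-1]);np.savez(f"{n}0.npz",p=p,d=d,**cams.camera_model(n))
    m=cams.camera_model(n);R=cv2.Rodrigues(np.array(m['rvec']))[0];print(n,m['mtx'],m['D'],(-R.T@np.array(m['tvec']).ravel()),R)
E
```

```text
{'time_s': 0.0, 'joint_positions': [-1.202, 0.354, 1.634, -0.0, 1.155, -0.002], 'joint_velocities': [-0.002, -0.0, -0.001, -0.001, 0.001, 0.001], 'tau': [-0.003, -60.526, -34.208, -0.0, 0.01, -0.0], 'tool_pos': [0.226, -0.582, 0.239], 'orientation': [[-0.932, -0.001, 0.362], [-0.362, 0.001, -0.932], [0.0, -1.0, -0.001]], 'contact_force': [-0.004, 0.094, 0.221], 'ft_torque': [-0.015, 0.012, 0.013], 'opening': 0.085}
scene [[412.03427434   0.         259.63287287]
 [  0.         412.03427434 188.90154302]
 [  0.           0.           1.        ]] [-0.07564745  0.          0.          0.          0.        ] [-0.17841573  0.5019767   0.83070867] [[-0.61586439 -0.78771423 -0.01474256]
 [-0.50271399  0.40731086 -0.7624805 ]
 [ 0.60662154 -0.4621733  -0.64684322]]
top [[392.77980699   0.         251.39922853]
 [  0.         392.77980699 192.59615281]
 [  0.           0.           1.        ]] [0.04118146 0.         0.         0.         0.        ] [ 0.425183   -0.02740884  1.10104976] [[ 2.68436771e-02 -9.99639534e-01 -4.67236383e-04]
 [-9.95804423e-01 -2.66997818e-02 -8.75252681e-02]
 [ 8.74812431e-02  2.81477610e-03 -9.96162190e-01]]
wrist [[278.36388301   0.         260.78776939]
 [  0.         278.36388301 191.46600679]
 [  0.           0.           1.        ]] [-0.05488592  0.          0.          0.          0.        ] [ 0.29720173 -0.55474088  0.37204835] [[ 0.36305368 -0.93176709 -0.00145695]
 [-0.88985868 -0.34718732  0.29599408]
 [-0.27630337 -0.10616526 -0.95518866]]
```

View pics/top0.png

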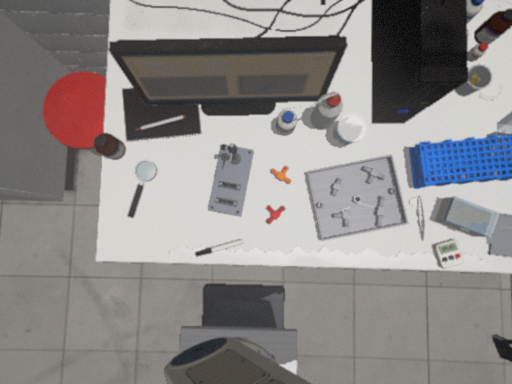

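View pics/scene0.png

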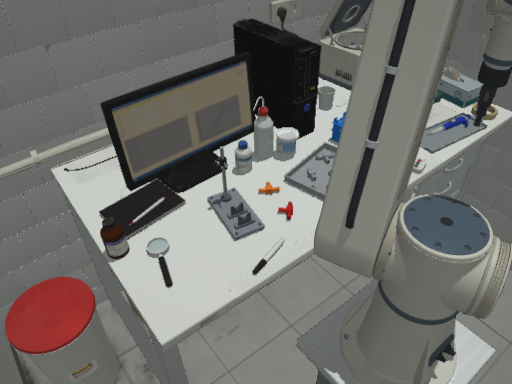

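View pics/wrist0.png

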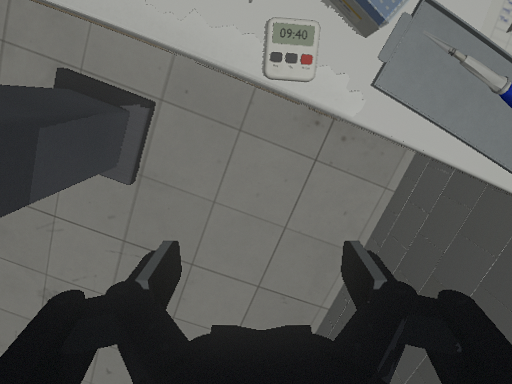

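The top view shows the tray around (355,197), the stand around (231,181), and the loupe with its lens at (146,171) and handle end at (134,215). I'll zoom in.

```bash
cat > h.py <<'E'
import numpy as np,cv2
def load(f):
    z=np.load(f);return z
def ray(z,u,v):
    R=cv2.Rodrigues(z['rvec'])[0];C=-R.T@z['tvec'].ravel()
    q=cv2.undistortPoints(np.array([[[u,v]]],float),z['mtx'],z['D'])[0,0]
    return C,R.T@np.array([q[0],q[1],1.0])
def onplane(z,u,v,h):
    C,d=ray(z,u,v);return C+d*(h-C[2])/d[2]
def bydepth(z,u,v):
    C,d=ray(z,u,v);return C+d*z['d'][int(round(v)),int(round(u))]
def cloud(z):
    R=cv2.Rodrigues(z['rvec'])[0];C=-R.T@z['tvec'].ravel()
    H,W=z['d'].shape;u,v=np.meshgrid(np.arange(W,dtype=float),np.arange(H,dtype=float))
    q=cv2.undistortPoints(np.stack([u,v],-1).reshape(-1,1,2),z['mtx'],z['D']).reshape(H,W,2)
    P=np.concatenate([q,np.ones((H,W,1))],-1)*z['d'][...,None]
    return P@R+C
def proj(z,P):
    return cv2.projectPoints(np.array(P,float).reshape(-1,1,3),z['rvec'],z['tvec'],z['mtx'],z['D'])[0].reshape(-1,2)
E
python3 - <<'E'
from h import *
z=load('top0.npz');p=z['p'][:,:,::-1]
def crop(n,x0,x1,y0,y1,s):
    cv2.imwrite(n,cv2.resize(p[y0:y1,x0:x1],None,fx=s,fy=s,interpolation=cv2.INTER_CUBIC))
crop('pics/c_tray.png',295,415,148,245,6)
crop('pics/c_stand.png',200,300,135,225,6)
crop('pics/c_loupe.png',110,200,130,225,6)
P=cloud(z)
for u,v in [(146,171),(134,215),(355,199),(330,187),(231,181),(300,230)]:print(u,v,P[v,u].round(4))
E
```

```text
146 171 [0.573  0.2703 0.015 ]
134 215 [0.4503 0.301  0.0014]
355 199 [ 0.5104 -0.3107  0.0164]
330 187 [ 0.5434 -0.2445  0.0019]
231 181 [0.5514 0.0332 0.0154]
300 230 [ 0.4209 -0.1626 -0.0007]
```

View pics/c_tray.png

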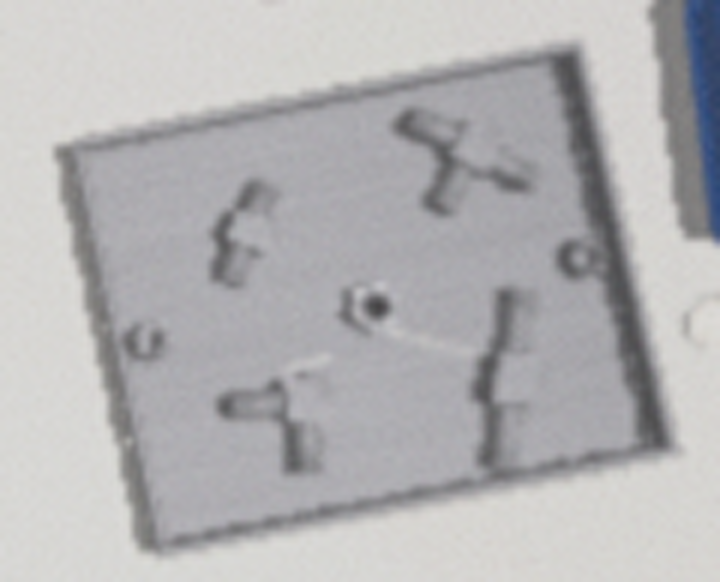

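View pics/c_stand.png

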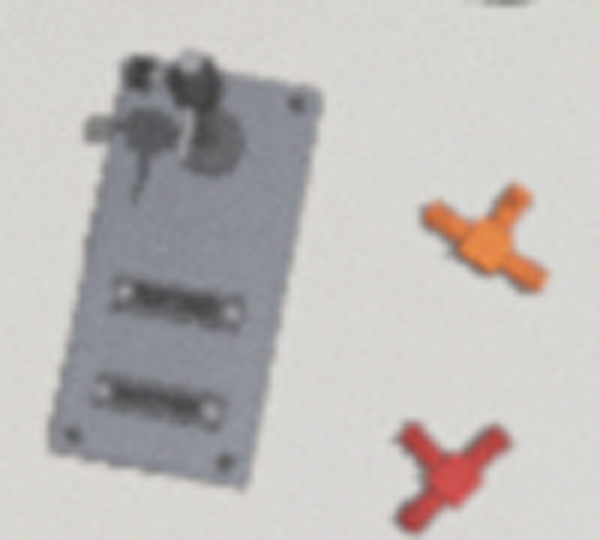

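View pics/c_loupe.png

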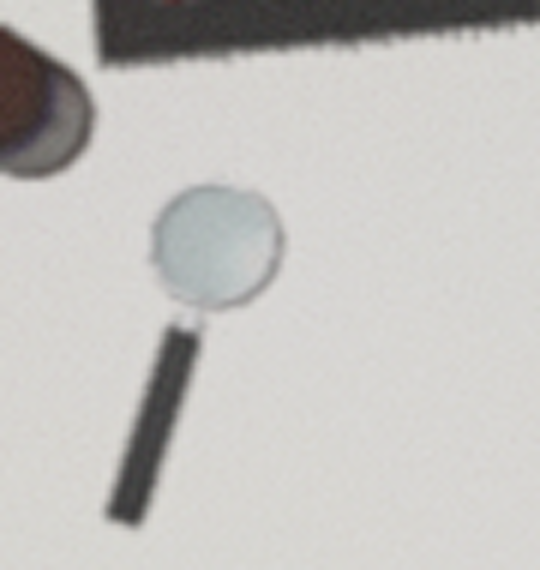

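Run:
```python
from h import *
z=load('top0.npz')
f=lambda x0,y0,c,r,h:onplane(z,x0+(c+.5)/6-.5,y0+(r+.5)/6-.5,h)
a=f(295,148,515,292,.018);b=f(295,148,498,465,.018)
print('conn',a,b,(a+b)/2,np.linalg.norm(a-b),np.degrees(np.arctan2(*(a-b)[[1,0]])))
for n,c,r in [('TL',65,150),('TR',575,45),('BR',672,450),('BL',150,548)]:print('tray',n,f(295,148,c,r,.024))
t=[f(200,135,c,r,.0505) for c,r in [(122,292),(233,312),(103,391),(212,411)]]
for q in t:print('rest',q)
print('center',np.mean(t,0), 'xdir',np.degrees(np.arctan2(*((t[0]+t[1])-(t[2]+t[3]))[[1,0]])),np.degrees(np.arctan2(*((t[0]-t[1])+(t[2]-t[3]))[[1,0]]))-90, np.linalg.norm(t[0]-t[1]),np.linalg.norm((t[0]+t[1])-(t[2]+t[3]))/2)
l=f(110,130,218,246,.008);e=f(110,130,124,520,.008);m=f(110,130,183,335,.008)
print('lens',l,'end',e,np.linalg.norm(l-e),np.degrees(np.arctan2(*(l-e)[[1,0]])),m)
P=cloud(z);D=P[135:225,200:260]
for v in range(140,175):print(v,[int(round(x*1000)) for x in P[v,208:245,2]])
```

```text
conn [ 0.51972026 -0.37970411  0.018     ] [ 0.44036899 -0.37178864  0.018     ] [ 0.48004462 -0.37574638  0.018     ] 0.07974508613195261 -5.696539689804297
tray TL [ 0.57924415 -0.17204163  0.024     ]
tray TR [ 0.63395985 -0.40516437  0.024     ]
tray BR [ 0.44933269 -0.44790241  0.024     ]
tray BL [ 0.39833491 -0.21311121  0.024     ]
rest [0.54039873 0.06089187 0.0505    ]
rest [0.53272667 0.01088589 0.0505    ]
rest [0.49571327 0.0678656  0.0505    ]
rest [0.48806971 0.01893461 0.0505    ]
center [0.5142271  0.03964449 0.0505    ] xdir -9.544696343826253 -8.799646658949158 0.05059108504713396 0.045298299021036464
lens [0.57509009 0.27248931 0.008     ] end [0.44647792 0.30915561 0.008     ] 0.1337367042197743 -15.912425105667207 [0.53294603 0.28659284 0.008     ]
140 [5, -1, 1, -2, -1, 0, -2, 2, 1, -2, 0, 1, 0, 1, 1, 2, 1, 0, 2, -2, 0, 1, -2, -1, -4, -2, 1, 0, -2, 3, -3, 1, -2, -2, 1, 1, 0]
141 [0, 0, 0, 0, -1, -2, 2, -3, 4, -1, -2, -1, -3, -2, -2, -4, -1, 5, 1, -4, -1, 1, -3, 1, 0, -3, -1, -1, 0, 2, 0, 3, -2, 2, -1, 3, -1]
142 [0, -3, -3, 2, -2, -1, 2, -1, -2, 2, -1, 1, -1, 0
[... 4195 characters left out ...]
4, 14, 13, 20, 17, 16, 13, 14, 17, 14, 12, 16, 13, 17, 11, 14, 12, 13, 18, 16, 12, 14, 15, 13, 13, 14]
171 [-1, 2, 0, -4, -2, 2, 0, 0, 14, 14, 18, 15, 14, 14, 17, 16, 15, 15, 18, 16, 13, 8, 16, 12, 14, 18, 15, 16, 17, 17, 15, 13, 12, 15, 14, 15, 17]
172 [-2, -2, -3, 1, -3, 0, -2, 12, 16, 12, 17, 19, 14, 16, 17, 13, 16, 17, 13, 17, 13, 14, 15, 15, 13, 16, 16, 19, 16, 13, 15, 15, 19, 17, 16, 16, 17]
173 [0, -1, 3, 0, 2, 2, -1, 14, 15, 13, 1101, 14, 16, 11, 16, 16, 14, 18, 17, 13, 16, 12, 13, 14, 14, 18, 17, 18, 18, 14, 17, 15, 18, 17, 13, 16, 16]
174 [-1, -1, 4, 0, -1, -2, 1, 17, 11, 17, 17, 15, 14, 16, 19, 15, 13, 17, 17, 14, 15, 17, 13, 15, 18, 15, 15, 15, 14, 13, 17, 15, 14, 15, 16, 15, 17]
```

```bash
python3 -m creep '[[-20,0,-6,0],[-42,5,-13.5,0],[-42,5,-13.5,0],[-42,5,-13.5,0],[-42,5,-13.5,0],[-42,5,-13.5,0],[-42,5,-13.5,0],[-39,5,-13,0]]' 44; python3 -m creep '[[0,0,0,-0.1],[0,0,0,-0.148],[0,0,0,-0.148],[0,0,0,-0.148],[0,0,0,-0.148],[0,0,0,-0.148],[0,0,0,-0.148],[0,0,0,-0.148]]'
```

```text
time_s: 0.95
tool_pos: [0.4814, -0.3751, 0.204]
orientation: [[-0.932, -0.0, 0.363], [-0.363, 0.0, -0.932], [-0.0, -1.0, -0.0]]
contact_force: [0.3, -0.4, -0.2]
opening: 0.0439
time_s: 1.75
tool_pos: [0.4799, -0.3765, 0.204]
orientation: [[-0.058, -0.0, 0.998], [-0.998, 0.0, -0.058], [-0.0, -1.0, -0.0]]
contact_force: [0.0, -1.1, 0.4]
opening: 0.0441
```

```bash
python3 -m creep '[[0,0,0,-0.148],[0,0,0,-0.148],[0,0,0,-0.148],[0,0,0,-0.148],[0,0,0,-0.148],[0,0,0,-0.148],[0,0,0,-0.148],[0,0,0,-0.148]]'; python3 -m creep '[[0,0,0,-0.148],[0,0,0,-0.148],[0,0,0,-0.049],[0,0,0,0]]'
python3 - <<'E'
from rig import ctrl,cams
import numpy as np,cv2
print(ctrl.sense()['joint_positions'],ctrl.sense()['tool_pos'])
m=cams.camera_model('wrist');p,d=cams.camera('wrist');cv2.imwrite('pics/w1.png',p[:,:,::-1]);np.savez('w1.npz',p=p,d=d,**m)
E
```

```text
time_s: 2.55
tool_pos: [0.4799, -0.3765, 0.204]
orientation: [[0.903, -0.0, 0.43], [-0.43, 0.0, 0.903], [-0.001, -1.0, 0.0]]
contact_force: [0.4, -0.5, 0.0]
opening: 0.0439
time_s: 2.95
tool_pos: [0.48, -0.3765, 0.204]
orientation: [[0.994, -0.0, 0.105], [-0.105, 0.0, 0.994], [-0.0, -1.0, 0.0]]
contact_force: [-0.3, -0.2, 0.2]
opening: 0.044
[-6.67654626e-01  3.64978555e-01  1.70000038e+00  1.45694481e-05
  1.07710232e+00 -2.13322570e+00] [ 0.47996623 -0.37651075  0.2040267 ]
```

View pics/w1.png

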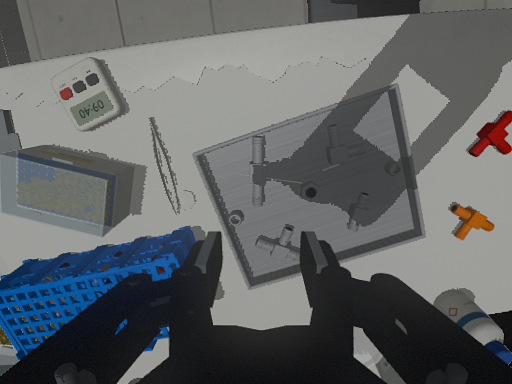

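Run:
```python
from h import *
z=load('w1.npz');p=z['p'][:,:,::-1]
cv2.imwrite('pics/w1c.png',cv2.resize(p[120:220,220:300],None,fx=7,fy=6,interpolation=cv2.INTER_CUBIC)[:600])
P=cloud(z)
a=onplane(z,259.5,136,.018);b=onplane(z,257.5,205,.018);c=onplane(z,258.5,170,.022)
print(a,b,(a+b)/2,c,np.linalg.norm(a-b),np.degrees(np.arctan2(*(b-a)[[1,0]])))
m=(P[...,2]>.0085)&(P[...,2]<.03)&(abs(P[...,0]-.48)<.05)&(abs(P[...,1]+.376)<.02)
q=P[m][:,:2];print(len(q),q.min(0),q.max(0));r=cv2.minAreaRect((q*1000).astype(np.float32));print(r)
```

```text
[ 0.43784999 -0.37310479  0.018     ] [ 0.52022371 -0.38430722  0.018     ] [ 0.47903685 -0.378706    0.018     ] [ 0.47605839 -0.37831203  0.022     ] 0.08313196868771146 -7.7444395545080145
987 [ 0.43006571 -0.39599259] [ 0.52307575 -0.35612036]
((472.981689453125, -386.0313415527344), (37.43396759033203, 97.26852416992188), 76.02103424072266)
```

View pics/w1c.png

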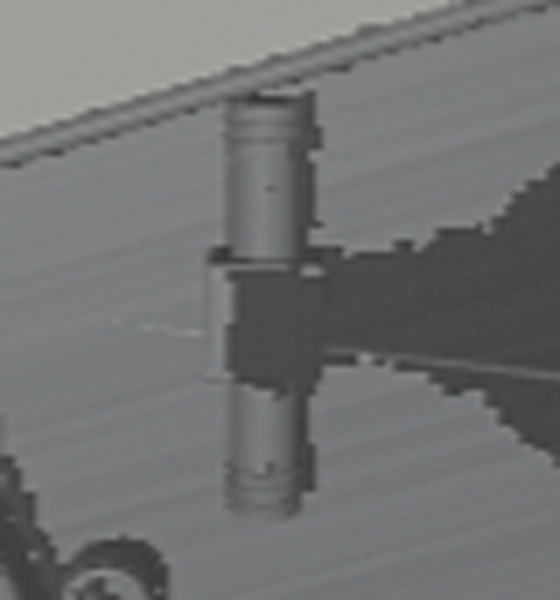

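```bash
python3 -m creep '[[0,25,-1,0.02],[0,40,0,0],[0,40,0,0],[0,35,0,0],[0,25,0,0],[0,18,0,0],[0,9,0,0],[0,0,0,0]]' 44; python3 -m creep '[[0,0,0,0],[0,0,0,0],[0,0,0,0],[0,0,0,0],[0,0,0,0],[0,0,0,0]]' 0 60
```

```text
time_s: 3.8
tool_pos: [0.4794, -0.3771, 0.0112]
orientation: [[0.992, -0.002, 0.126], [-0.126, 0.001, 0.992], [-0.002, -1.0, 0.001]]
contact_force: [0.3, -0.1, -0.7]
opening: 0.0437
time_s: 4.4
tool_pos: [0.4808, -0.3782, 0.0137]
orientation: [[0.992, 0.002, 0.126], [-0.126, -0.001, 0.992], [0.002, -1.0, -0.001]]
contact_force: [-0.9, -0.6, 6.7]
opening: 0.0189
```

```bash
python3 -m creep '[[0,-3,0,0],[0,-10,0,0],[0,-30,0,0],[0,-40,0,0],[0,-40,0,0],[0,-20,0,0],[0,0,0,0]]'
python3 - <<'E'
from rig import ctrl,cams
import numpy as np,cv2
m=cams.camera_model('wrist');p,d=cams.camera('wrist');cv2.imwrite('pics/w2.png',p[:,:,::-1]);np.savez('w2.npz',p=p,d=d,**m)
E
```

```text
time_s: 5.1
tool_pos: [0.4816, -0.3789, 0.1595]
orientation: [[0.992, 0.005, 0.126], [-0.126, -0.004, 0.992], [0.006, -1.0, -0.003]]
contact_force: [0.1, 0.4, -0.9]
opening: 0.0186
```

View pics/w2.png

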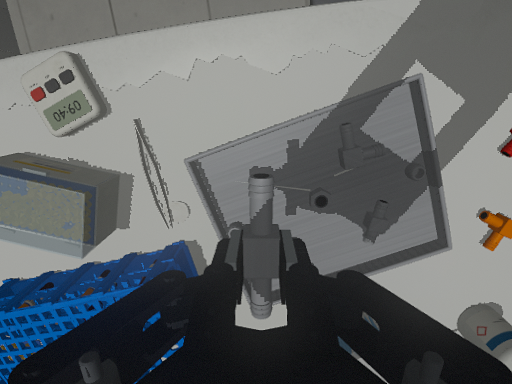

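Run:
```python
from h import *
from rig import ctrl
s=ctrl.sense();print(s['tool_pos'],s['contact_force'])
z=load('w2.npz');p=z['p'][:,:,::-1]
cv2.imwrite('pics/w2c.png',cv2.resize(p[160:330,215:310],None,fx=6,fy=3.5,interpolation=cv2.INTER_CUBIC))
P=cloud(z);R=s['orientation'];t=s['tool_pos']
for v in range(164,325,4):
    print(v,((P[v,[250,255,260,265,270]]-t)@R*1000).round(0).astype(int).tolist())
```

```text
[ 0.48064906 -0.37814992  0.15720933] [-0.06031946  0.69255098 -1.92801985]
164 [[-14, 157, -12], [-14, 156, -7], [-14, 155, -1], [-14, 157, 4], [-14, 157, 9]]
168 [[-10, 156, -12], [-10, 155, -7], [-9, 157, -1], [-10, 156, 4], [-10, 156, 9]]
172 [[-5, 156, -12], [-5, 156, -7], [-5, 156, -1], [-5, 155, 4], [-5, 157, 9]]
176 [[-40, 0, -6], [-41, -2, -3], [-41, -1, -1], [-41, -2, 2], [-41, -1, 4]]
180 [[-39, -2, -6], [-40, -6, -3], [-40, -5, -1], [-40, -5, 2], [-39, -4, 4]]
184 [[-37, -3, -6], [-37, -4, -3], [-38, -6, -1], [-38, -5, 2], [-37, -4, 4]]
188 [[-35, -2, -6], [-35, -5, -3], [-36, -6, -1], [-36, -5, 2], [-35, -3, 4]]
192 [[-33, -2, -6], [-34, -6, -3], [-34, -6, -1], [-34, -6, 2], [-33, -3, 4]]
196 [[-31, -4, -6], [-32, -6, -3], [-32, -6, -1], [-31, -5, 2], [-31, -3, 4]]
200 [[-28, -1, -6], [-29, -4, -3], [-30, -6, -1], [-29, -5, 2], [-28, -3, 4]]
204 [[-26, -3, -6], [-27, -4, -3], [-28, -6, -1], [-27, -4, 2], [-26, -2, 4]]
208 [[-24, -2, -6], [-25, -4, -3], [-25, -5, -1], [-25, -4, 2], [-25, -3, 4]]
212 [[-22, -2, -6], [-23, -4, -3], [-23, -5, -1], [-23, -5, 2], [-22, -3, 4]]
[... 1409 characters left out ...]
, -1, 5]]
292 [[142, 148, -13], [26, -4, -4], [25, -5, -1], [25, -5, 2], [27, -2, 5]]
296 [[34, 3, -7], [28, -5, -4], [28, -5, -1], [28, -5, 2], [30, -2, 5]]
300 [[33, -1, -7], [31, -5, -4], [30, -5, -1], [31, -4, 2], [33, -2, 5]]
304 [[37, -1, -7], [34, -4, -4], [33, -5, -1], [32, -6, 2], [35, -2, 5]]
308 [[40, 0, -7], [36, -5, -4], [35, -6, -1], [36, -5, 2], [38, -3, 5]]
312 [[181, 159, -14], [39, -5, -4], [38, -6, -1], [39, -5, 2], [40, -3, 5]]
316 [[188, 159, -14], [41, -5, -4], [41, -6, -1], [42, -5, 2], [189, 160, 12]]
320 [[196, 160, -15], [196, 160, -8], [195, 160, -1], [195, 160, 5], [195, 160, 12]]
324 [[203, 161, -15], [202, 160, -8], [201, 159, -1], [202, 160, 5], [202, 160, 12]]
```

View pics/w2c.png

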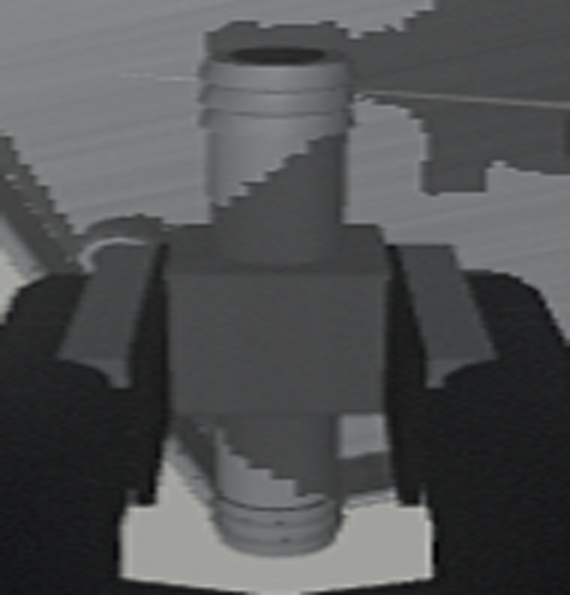

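```bash
python3 -m creep '[[-1,-8,18,0],[-3,-12,45,0],[-3,-12,45,0],[-3,-12,45,0],[-3,-12,45,0],[-3,-12,45,0],[-3,-10,45,0],[-1,-5,20,0]]'; python3 -m creep '[[0,0,0,0.035],[0,0,0,0]]'
python3 - <<'E'
from rig import ctrl,cams
import numpy as np,cv2
m=cams.camera_model('wrist');p,d=cams.camera('wrist');cv2.imwrite('pics/w3.png',p[:,:,::-1]);np.savez('w3.npz',p=p,d=d,**m)
E
```

```text
time_s: 5.95
tool_pos: [0.4975, -0.0656, 0.2379]
orientation: [[0.992, -0.002, 0.124], [-0.124, 0.001, 0.992], [-0.002, -1.0, 0.001]]
contact_force: [1.2, -1.0, -0.8]
opening: 0.0185
time_s: 6.15
tool_pos: [0.4977, -0.0679, 0.2373]
orientation: [[0.987, -0.002, 0.159], [-0.159, 0.0, 0.987], [-0.002, -1.0, 0.0]]
contact_force: [1.0, -0.4, -1.2]
opening: 0.0186
```

View pics/w3.png

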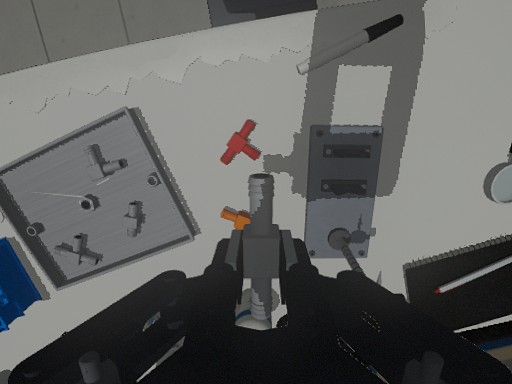

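Run:
```python
from h import *
z=load('w3.npz');p=z['p'][:,:,::-1]
cv2.imwrite('pics/w3c.png',cv2.resize(np.clip(p[115:270,295:395].astype(float)*1.8,0,255).astype(np.uint8),None,fx=6,fy=3.87,interpolation=cv2.INTER_CUBIC))
P=cloud(z)
for n in ['w3.npz','top0.npz']:
    z=load(n);P=cloud(z)
    reg=(abs(P[...,0]-.52)<.13)&(abs(P[...,1]-.04)<.08)
    m=reg&(P[...,2]>.033)&(P[...,2]<.058)&(P[...,0]<.56)
    q=P[m];print(n,len(q),np.percentile(q,[2,50,98],0).round(4).tolist(),cv2.minAreaRect((q[:,:2]*1000).astype(np.float32)))
    m=reg&(P[...,2]>.011)&(P[...,2]<.03)
    q=P[m];print('base',len(q),np.median(q[:,2]),cv2.minAreaRect((q[:,:2]*1000).astype(np.float32)))
z=load('w3.npz');P=cloud(z)
for v in range(140,202,2):print(v,(P[v,315:378:3,2]*1000).round().astype(int).tolist())
```

```text
w3.npz 442 [[0.4895, 0.0187, 0.0339], [0.5349, 0.0405, 0.0434], [0.5441, 0.0606, 0.0502]] ((517.3043212890625, 40.47080612182617), (37.50327682495117, 52.763221740722656), 81.14932250976562)
base 8287 0.013888008480943626 ((522.0219116210938, 37.8362922668457), (103.93053436279297, 257.85565185546875), 84.87618255615234)
top0.npz 73 [[0.4895, 0.0203, 0.0346], [0.5338, 0.0422, 0.0467], [0.5434, 0.0612, 0.0527]] ((516.609619140625, 41.13855743408203), (36.41155242919922, 52.19704818725586), 81.0620346069336)
base 2037 0.01570541248344748 ((523.3677368164062, 38.00260543823242), (102.47441864013672, 253.3150177001953), 83.7735824584961)
140 [13, 13, 13, 14, 13, 13, 14, 14, 16, 14, 14, 13, 13, 14, 15, 13, 14, 14, 15, 14, 13]
142 [13, 14, 13, 14, 13, 371, 15, 14, 15, 13, 14, 13, 14, 13, 13, 14, 14, 13, 14, 14, 14]
144 [12, 15, 14, 15, 14, 13, 13, 14, 13, 15, 14, 13, 14, 13, 13, 14, 15, 14, 15, 14, 15]
146 [14, 14, 12, 19, 20, 18, 20, 19, 19, 20, 20, 19, 20, 20, 21, 19, 19, 19, 19, 13, 13]
148 [13, 13, 371, 20, 20, 21, 19, 20, 20, 20, 21, 18, 19, 20, 22, 20, 19, 20, 19, 13, 15]
150 [12, 13
[... 1608 characters left out ...]
 371, 21, 22, 20, 29, 30, 30, 30, 30, 29, 30, 30, 29, 30, 22, 13, 16, 14, 13]
188 [13, 14, 19, 22, 20, 20, 35, 40, 39, 39, 39, 37, 39, 39, 40, 39, 40, 14, 14, 14, 13]
190 [14, 14, 18, 19, 20, 21, 34, 47, 48, 48, 41, 37, 38, 42, 45, 48, 49, 15, 13, 14, 15]
192 [15, 14, 13, 14, 14, 14, 12, 48, 49, 47, 42, 14, 39, 43, 44, 47, 49, 13, 14, 15, 11]
194 [14, 13, 14, 14, 12, 13, 14, 49, 50, 45, 14, 15, 13, 13, 45, 46, 50, 13, 13, 14, -2]
196 [13, 14, 12, 14, 14, 14, 14, 13, 12, 13, 14, 14, 13, 13, 14, 14, 14, 14, 14, 13, -2]
198 [13, 14, 14, 13, 13, 14, 14, 14, 14, 15, 13, 14, 13, 13, 13, 15, 13, 14, 14, 13, -2]
200 [14, 14, 14, 13, 14, 14, 13, 14, 14, 15, 12, 14, 14, 12, 14, 14, 13, 14, 14, 13, -3]
```

View pics/w3c.png

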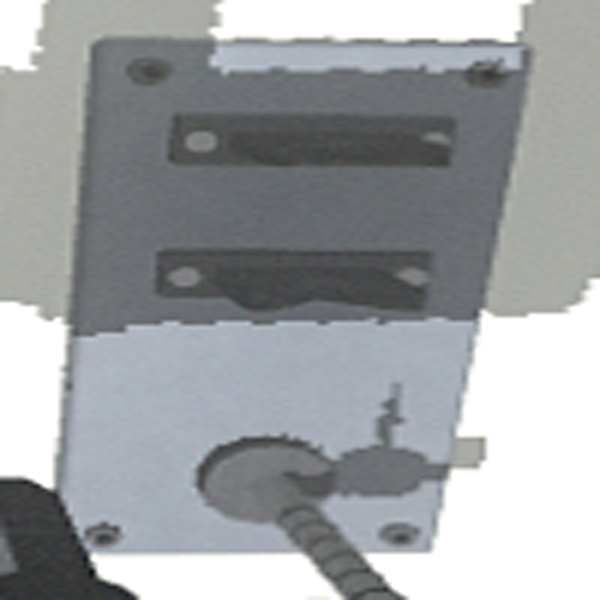

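Run:
```python
from h import *
for n,dots in [('w3.npz',[(200,140),(437,138),(186,277),(412,275)]),('top0.npz',None)]:
    z=load(n);P=cloud(z)
    if dots: t=[onplane(z,295+(c+.5)/6-.5,115+(r+.5)/3.87-.5,.021) for c,r in dots]
    else: t=[onplane(z,200+(c+.5)/6-.5,135+(r+.5)/6-.5,.021) for c,r in [(103,391),(212,411),(122,292),(233,312)]]
    t=np.array(t)
    d=(t[2]+t[3]-t[0]-t[1]);print(n,'dots ctr',t.mean(0),np.degrees(np.arctan2(d[1],d[0])),np.linalg.norm(d)/2,np.degrees(np.arctan2(*(t[0]-t[1])[[1,0]])),np.degrees(np.arctan2(*(t[2]-t[3])[[1,0]])),np.linalg.norm(t[0]-t[1]))
    # base plate
    m=(abs(P[...,0]-.54)<.14)&(abs(P[...,1]-.035)<.09)&(abs(P[...,2]-.0145)<.0045)
    m=cv2.morphologyEx(m.astype(np.uint8),cv2.MORPH_OPEN,np.ones((3,3)))
    k,l,s,_=cv2.connectedComponentsWithStats(m);i=1+s[1:,4].argmax();q=P[l==i]
    r=cv2.minAreaRect((q[:,:2]*1000).astype(np.float32));print('base',r)
    a=np.radians(-9.0);ex=np.array([np.cos(a),np.sin(a)]);ey=np.array([-ex[1],ex[0]]);c=t.mean(0)[:2]
    L=(q[:,:2]-c)@np.c_[ex,ey]*1000;print('base local',np.percentile(L,[.3,50,99.7],0).round(1).tolist())
    m=(abs(P[...,0]-.52)<.05)&(abs(P[...,1]-.04)<.05)&(P[...,2]>.037)&(P[...,2]<.055)
    q=P[m];L=(q[:,:2]-c)@np.c_[ex,ey]*1000
    for g in (L[L[:,0]<0],L[L[:,0]>0]):print('plate',len(g),np.percentile(g,[5,50,95],0).round(1).tolist())
    m=(abs(P[...,0]-.58)<.08)&(abs(P[...,1]-.04)<.06)&(P[...,2]>.14)&(P[...,2]<.21)
    q=P[m]
    if len(q):
        L=(q[:,:2]-c)@np.c_[ex,ey]*1000;o=np.argsort(L[:,0])[:14];print('pin',np.c_[L[o],q[o,2]*1000].round(1).tolist());hi=q[:,2]>.19;print('coltop',L[hi].mean(0))
```

```text
w3.npz dots ctr [0.51679999 0.0408777  0.021     ] -9.280838442120977 0.04663318455554041 -98.05358056776356 -98.24840250783737 0.050516912899819154
base ((556.8679809570312, 33.5043830871582), (93.8255386352539, 190.2167510986328), 80.54878234863281)
base local [[-54.2, -47.5], [36.6, -4.4], [134.3, 45.5]]
plate 197 [[-25.6, -18.3], [-23.4, 2.4], [-19.8, 16.0]]
plate 197 [[20.6, -18.6], [22.9, 1.1], [26.6, 15.5]]
pin [[66.1, -1.5, 153.3], [67.3, -1.2, 153.0], [68.2, -1.5, 151.6], [68.5, -1.0, 152.8], [68.7, -1.8, 152.6], [69.3, -1.0, 153.2], [69.4, -1.9, 153.1], [69.8, -2.2, 154.0], [70.0, -1.2, 153.8], [70.0, -3.0, 153.7], [71.8, -0.5, 152.7], [71.9, -2.2, 152.5], [72.0, -1.3, 152.4], [72.2, -0.8, 153.7]]
coltop [nan nan]
top0.npz dots ctr [0.5167275  0.04152739 0.021     ] -9.544696343826272 0.04657029952312232 81.1215139335791 81.27753044853861 0.05091506266575764
base ((555.8829956054688, 34.69807815551758), (93.90941619873047, 189.072265625), 80.81831359863281)
base local [[-54.2, -47.3], [41.9, -3.5], [133.4, 46.0]]
plate 33 [[-25.7, -18.1], [-23.2, -0.8], [-20.3, 15.3]]
plate 36 [[20.1, -17.6], [22.4, 0.3], [25.7, 15.7]]
pin [[68.7, -1.3, 152.9], [70.4, -1.2, 157.5], [73.1, -0.6, 155.5], [75.6, -0.1, 155.3], [76.0, -2.5, 155.3], [77.8, 0.3, 156.3], [78.2, -2.2, 157.1], [80.7, -1.6, 156.3], [80.8, 1.0, 153.0], [83.4, -1.0, 154.5], [86.3, -3.0, 154.4], [88.1, -0.2, 155.7], [88.8, -2.5, 154.0], [89.5, -0.2, 161.0]]
coltop [99.12432416 -1.59322792]<stdin>:21: RuntimeWarning: Mean of empty slice.
  ret = um.true_divide(
```

```bash
python3 -m creep '[[0,0,15,0],[0,0,35,0],[1,0,35,0],[0,10,20,0],[0,20,5,0],[0,30,0,0],[0,30,0,0],[0,20,0,0]]'; python3 -m creep '[[0,10,0,0],[0,0,0,0],[0,0,0,0]]'
```

```text
time_s: 7.0
tool_pos: [0.516, 0.0392, 0.1259]
orientation: [[0.987, -0.003, 0.16], [-0.16, 0.0, 0.987], [-0.003, -1.0, -0.0]]
contact_force: [-0.1, -0.4, -0.7]
opening: 0.0184
time_s: 7.3
tool_pos: [0.5178, 0.0389, 0.1188]
orientation: [[0.987, 0.0, 0.16], [-0.16, 0.0, 0.987], [0.0, -1.0, 0.0]]
contact_force: [0.0, -0.3, -0.9]
opening: 0.0187
```

```bash
python3 -m creep '[[-1,20,1.5,0],[0,25,0,0],[0,10,0,0],[0,0,0,0],[0,0,0,0]]'
python3 - <<'E'
from h import *
from rig import ctrl,cams
s=ctrl.sense();print(s['tool_pos'])
m=cams.camera_model('wrist');p,d=cams.camera('wrist');cv2.imwrite('pics/w4.png',p[:,:,::-1]);np.savez('w4.npz',p=p,d=d,**m)
z=load('w4.npz');P=cloud(z);R=s['orientation'];t=s['tool_pos']
c=np.array([.5165,.0400,.046])
for v in range(150,330,6):print(v,((P[v,[245,250,255,260,265,270,275]]-c)@R*1000).round(0).astype(int).tolist())
E
```

```text
time_s: 7.8
tool_pos: [0.5174, 0.0405, 0.0642]
orientation: [[0.987, 0.001, 0.16], [-0.16, 0.0, 0.987], [0.001, -1.0, 0.0]]
contact_force: [1.1, -0.4, -0.3]
opening: 0.0183
[0.51735887 0.04050977 0.06423557]
150 [[-46, 32, -9], [-46, 32, -6], [-46, 32, -3], [-46, 32, 0], [-46, 32, 4], [-46, 32, 7], [-46, 32, 10]]
156 [[-42, 32, -9], [-42, 32, -6], [-42, 33, -3], [-42, 33, 0], [-42, 33, 4], [-43, 31, 7], [-42, 34, 11]]
162 [[-38, 32, -10], [-38, 32, -6], [-38, 33, -3], [-38, 32, 0], [-38, 32, 4], [-38, 32, 7], [-38, 33, 11]]
168 [[-34, 32, -10], [-34, 32, -6], [-34, 33, -3], [-34, 32, 0], [-34, 32, 4], [-34, 32, 7], [-34, 31, 11]]
174 [[-30, 32, -10], [-30, 33, -6], [-41, -13, -2], [-41, -14, 1], [-41, -13, 3], [-41, -12, 6], [-30, 32, 11]]
180 [[-27, 26, -9], [-39, -18, -4], [-40, -21, -2], [-40, -22, 1], [-40, -21, 3], [-39, -19, 6], [-27, 27, 10]]
186 [[-25, 21, -9], [-36, -19, -4], [-37, -20, -2], [-37, -22, 1], [-37, -21, 3], [-75, -152, 1], [-25, 20, 10]]
192 [[-25, 7, -8], [-33, -18, -4], [-34, -22, -2], [-34, -23, 1], [-34, -22, 3], [-33, -18, 6], [-25, 8, 10]]
198 [[-23, 1, -
[... 1620 characters left out ...]
-7], [23, -20, -2], [21, -22, 1], [22, -21, 3], [24, -18, 6], [61, 32, 12]]
294 [[66, 31, -11], [67, 32, -7], [26, -21, -2], [26, -21, 1], [26, -21, 3], [28, -18, 6], [67, 33, 12]]
300 [[72, 32, -11], [33, -17, -5], [32, -19, -2], [30, -21, 1], [31, -19, 3], [33, -17, 6], [73, 33, 12]]
306 [[78, 32, -12], [37, -18, -5], [34, -22, -2], [34, -22, 1], [34, -22, 3], [36, -18, 6], [79, 33, 13]]
312 [[85, 33, -12], [85, 33, -8], [39, -20, -2], [38, -21, 1], [38, -21, 3], [41, -18, 6], [84, 32, 13]]
318 [[91, 33, -12], [86, 28, -7], [85, 27, -3], [43, -21, 1], [85, 26, 4], [87, 28, 8], [91, 33, 13]]
324 [[90, 25, -11], [88, 23, -7], [88, 23, -3], [87, 22, 0], [87, 22, 4], [88, 23, 8], [91, 26, 12]]
```

View pics/w4.png

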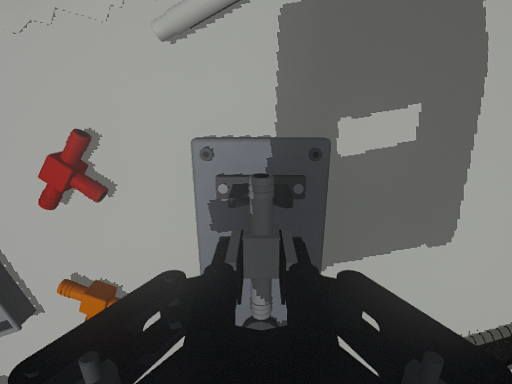

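```bash
python3 -m creep '[[0,8,0,0],[0,6,0,0],[0,2,0,0],[0,0,0,0],[0,0,0,0]]'
```

```text
time_s: 8.35
tool_pos: [0.5165, 0.0404, 0.0474]
orientation: [[0.987, -0.0, 0.16], [-0.16, -0.0, 0.987], [-0.0, -1.0, -0.0]]
contact_force: [-2.5, -1.5, 5.3]
opening: 0.0186
```

```bash
python3 -m creep '[[0,0,0,0],[0,0,0,0],[0,0,0,0],[0,0,0,0]]' 28 20;  python3 -m creep '[[0,0,0,0],[0,-5,0,0],[0,-15,0,0],[0,-30,0,0],[0,-40,0,0],[0,-50,0,0],[0,-40,0,0],[0,0,0,0]]' 40
python3 - <<'E'
from h import *
from rig import ctrl,cams
s=ctrl.sense();print(s['tool_pos'])
for n in ['wrist','top']:
    m=cams.camera_model(n);p,d=cams.camera(n);cv2.imwrite(f'pics/{n}5.png',p[:,:,::-1]);np.savez(f'{n}5.npz',p=p,d=d,**m)
E
```

```text
time_s: 8.75
tool_pos: [0.5166, 0.0405, 0.0472]
orientation: [[0.987, -0.0, 0.16], [-0.16, 0.0, 0.987], [-0.0, -1.0, -0.0]]
contact_force: [0.1, -0.0, 0.2]
opening: 0.0282
time_s: 9.55
tool_pos: [0.5199, 0.0408, 0.2334]
orientation: [[0.987, 0.01, 0.16], [-0.16, 0.001, 0.987], [0.01, -1.0, 0.002]]
contact_force: [0.8, 0.1, 0.3]
opening: 0.0402
[0.51986161 0.04077686 0.2333779 ]
```

View pics/wrist5.png

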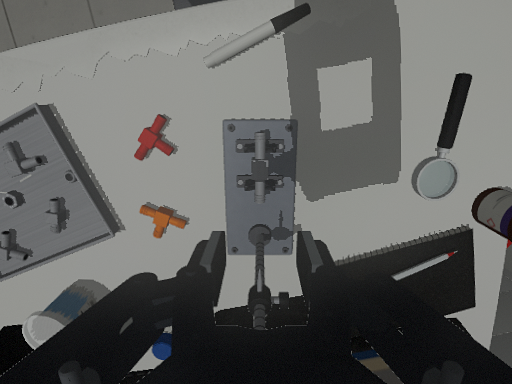

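View pics/top5.png

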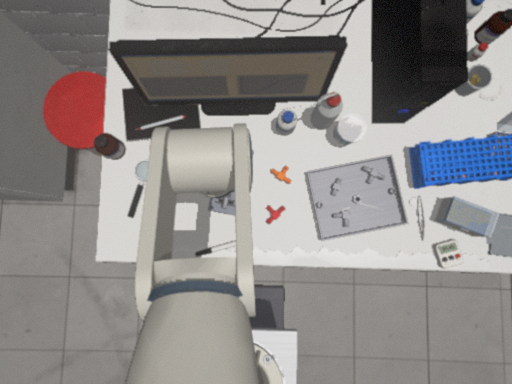

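Run:
```python
from h import *
z=load('wrist5.npz');p=z['p'][:,:,::-1];P=cloud(z)
cv2.imwrite('pics/w5l.png',cv2.resize(p[65:205,400:485],None,fx=6,fy=4.2,interpolation=cv2.INTER_CUBIC))
cv2.imwrite('pics/w5s.png',cv2.resize(p[115:315,215:305],None,fx=6,fy=3,interpolation=cv2.INTER_CUBIC))
# connector
c=np.array([.5165,.0400,.046]);a=np.radians(-9.25);R=np.array([[np.cos(a),-np.sin(a),0],[np.sin(a),np.cos(a),0],[0,0,1]])
L=(P-c)@R*1000
m=(abs(L[...,0])<50)&(abs(L[...,1])<15)&(L[...,2]>0)&(L[...,2]<20);q=L[m];print('conn',np.percentile(q,[1,50,99],0).round(1))
col=m&(L[...,2]>6.5);q=L[col];print('collar',np.percentile(q,[3,50,97],0).round(1))
g=cv2.cvtColor(p,cv2.COLOR_BGR2GRAY)
# handle dark
mm=np.zeros_like(g);mm[65:150,435:480]=1
dk=(g<60)&(mm>0);v,u=np.nonzero(dk);
q=np.array([onplane(z,x,y,.012)[:2] for x,y in zip(u,v)])*1000
print('handle',cv2.minAreaRect(q.astype(np.float32)))
```

```text
conn [[-40.9 -14.2   0.2]
 [ -2.8   0.1   4.6]
 [ 41.   14.3   9.9]]
collar [[-11.   -9.1   7.4]
 [ -0.4   0.1   8.6]
 [ 11.1   9.2   9.9]]
handle ((490.7043762207031, 293.4075012207031), (22.19256591796875, 92.28983306884766), 74.7005615234375)
```

View pics/w5l.png

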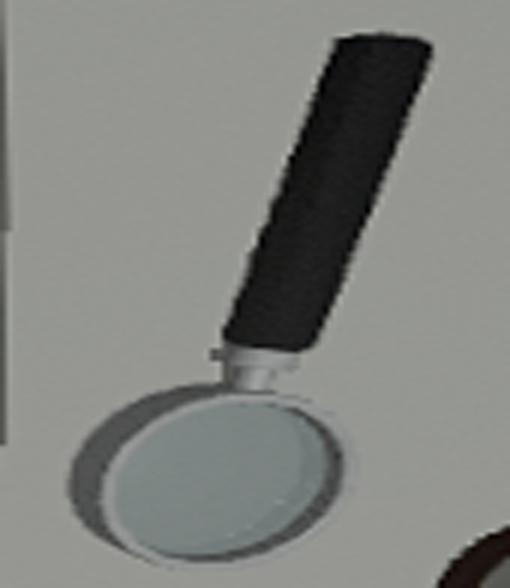

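View pics/w5s.png

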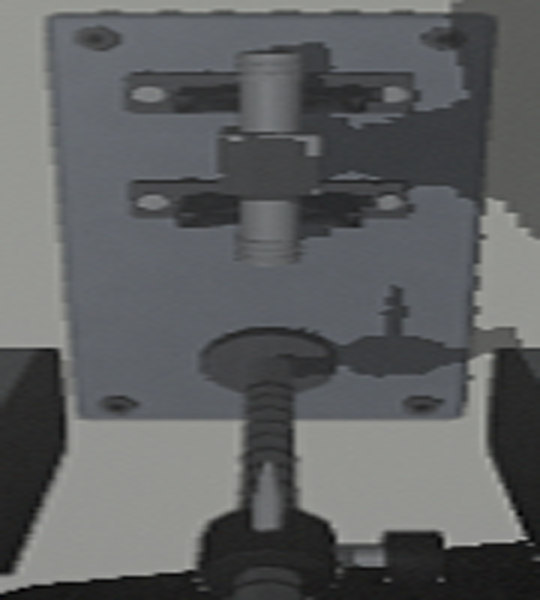

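```bash
python3 -m creep '[[-5,0,20,0],[-9,0,40,0],[-9,0,40,0],[-9,0,40,0],[-9,0,40,0],[-9,0,40,0],[-6,0,23,0],[0,0,0,0.1]]' 44; python3 -m creep '[[0,0,0,0.149],[0,0,0,0.149],[0,0,0,0.149],[0,0,0,0.149],[0,0,0,0.149],[0,0,0,0.149],[0,0,0,0.149],[0,0,0,0.149]]'; python3 -m creep '[[0,0,0,0.149],[0,0,0,0.149],[0,0,0,0.149],[0,0,0,0.149],[0,0,0,0.149],[0,0,0,0.149],[0,0,0,0.149],[0,0,0,0.149]]'; python3 -m creep '[[0,0,0,0.149],[0,0,0,0.149],[0,0,0,0.149],[0,0,0,0.149],[0,0,0,0.149],[0,0,0,0.03],[0,0,0,0]]'
python3 - <<'E'
from h import *
from rig import ctrl,cams
s=ctrl.sense();print(s['tool_pos'],s['joint_positions'])
for n in ['wrist']:
    m=cams.camera_model(n);p,d=cams.camera(n);cv2.imwrite(f'pics/{n}6.png',p[:,:,::-1]);np.savez(f'{n}6.npz',p=p,d=d,**m)
E
```

```text
time_s: 10.45
tool_pos: [0.4988, 0.2919, 0.225]
orientation: [[0.967, -0.003, 0.256], [-0.256, -0.001, 0.967], [-0.003, -1.0, -0.002]]
contact_force: [0.8, -0.8, -0.6]
opening: 0.0442
time_s: 11.25
tool_pos: [0.4992, 0.2887, 0.225]
orientation: [[0.112, -0.003, 0.994], [-0.994, -0.002, 0.112], [0.001, -1.0, -0.003]]
contact_force: [0.4, 0.8, -0.6]
opening: 0.0438
time_s: 12.05
tool_pos: [0.4992, 0.2887, 0.225]
orientation: [[-0.882, -0.003, 0.471], [-0.471, -0.002, -0.882], [0.004, -1.0, 0.0]]
contact_force: [-0.7, -0.7, -0.7]
opening: 0.0445
time_s: 12.75
tool_pos: [0.4993, 0.2888, 0.2252]
orientation: [[-0.961, -0.003, -0.275], [0.275, -0.002, -0.961], [0.002, -1.0, 0.003]]
contact_force: [-0.0, 0.3, -0.3]
opening: 0.0439
[0.49926498 0.2887712  0.22521804] [5.21775899e-01 2.94450865e-01 1.75049281e+00 6.93532006e-06
 1.10014726e+00 2.37099817e+00]
```

View pics/wrist6.png

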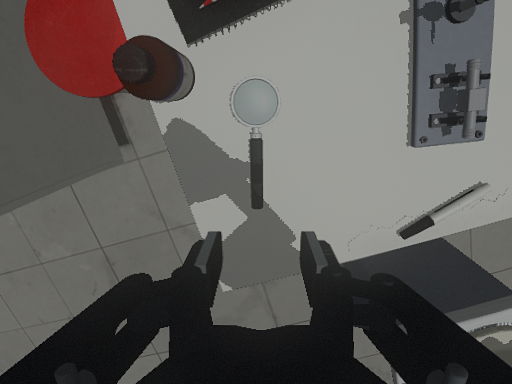

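Run:
```python
from h import *
from rig import ctrl
s=ctrl.sense();R=s['orientation'];t=s['tool_pos']
z=load('wrist6.npz');p=z['p'][:,:,::-1]
cv2.imwrite('pics/w6l.png',cv2.resize(p[70:220,215:300],None,fx=6,fy=4,interpolation=cv2.INTER_CUBIC))
g=cv2.cvtColor(p,cv2.COLOR_BGR2GRAY);mm=np.zeros_like(g);mm[139:214,245:270]=1
v,u=np.nonzero((g<62)&(mm>0));q=np.array([onplane(z,x,y,.014)[:2] for x,y in zip(u,v)])
r=cv2.minAreaRect((q*1000).astype(np.float32));print('handle',r)
P=cloud(z);print('d',P[[110,150,190,205],[257,257,257,257]].round(4))
l=onplane(z,255,102,.016);e=onplane(z,257,209,.014);print(l,e,np.linalg.norm(l-e),np.degrees(np.arctan2(*(l-e)[[1,0]])), 'tool ang',np.degrees(np.arctan2(-R[1][0],-R[0][0])))
for y in (140,170,205):
    row=g[y,240:275];print(y,row.tolist())
```

```text
handle ((491.9085998535156, 296.6335754394531), (14.903050422668457, 90.45240783691406), 74.76117706298828)
d [[0.568  0.2738 0.0098]
 [0.5223 0.2869 0.0158]
 [0.4724 0.3014 0.0146]
 [0.4526 0.3071 0.0148]]
[0.57752511 0.27339259 0.016     ] [0.44693668 0.30873985 0.014     ] 0.13530249228927352 -15.145711341705624 tool ang -15.875733534266963
140 [156, 156, 156, 156, 155, 156, 156, 160, 123, 88, 64, 54, 56, 59, 57, 56, 58, 57, 61, 60, 58, 52, 91, 147, 157, 157, 157, 155, 156, 158, 156, 156, 157, 157, 157]
170 [97, 98, 98, 99, 98, 97, 98, 97, 100, 102, 72, 51, 49, 48, 50, 52, 51, 53, 50, 51, 52, 50, 58, 145, 158, 156, 156, 156, 156, 156, 156, 155, 155, 155, 155]
205 [97, 96, 96, 97, 97, 98, 98, 99, 97, 99, 101, 66, 46, 46, 47, 47, 48, 48, 47, 47, 49, 46, 44, 91, 99, 98, 98, 97, 94, 146, 157, 156, 154, 155, 155]
```

View pics/w6l.png

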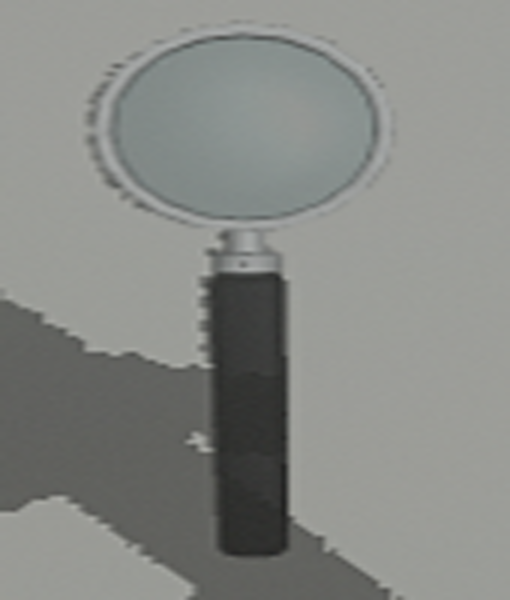

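```bash
python3 -m creep '[[-4,20,-5.5,-0.012],[0,40,0,0],[0,40,0,0],[0,40,0,0],[0,30,0,0],[0,20,0,0],[0,12,0,0],[0,4,0,0]]' 40; python3 -m creep '[[0,2,0,0],[0,0,0,0],[0,0,0,0]]'
python3 - <<'E'
from h import *
from rig import ctrl,cams
m=cams.camera_model('wrist');p,d=cams.camera('wrist');cv2.imwrite('pics/w7.png',p[:,:,::-1]);np.savez('w7.npz',p=p,d=d,**m)
E
```

```text
time_s: 13.6
tool_pos: [0.5047, 0.293, 0.0197]
orientation: [[-0.965, -0.002, -0.262], [0.262, -0.001, -0.965], [0.002, -1.0, 0.002]]
contact_force: [0.4, -0.7, 0.7]
opening: 0.0395
time_s: 13.9
tool_pos: [0.5063, 0.2939, 0.0203]
orientation: [[-0.965, 0.001, -0.263], [0.263, 0.001, -0.965], [-0.001, -1.0, -0.001]]
contact_force: [-0.6, 0.6, -0.0]
opening: 0.0402
```

View pics/w7.png

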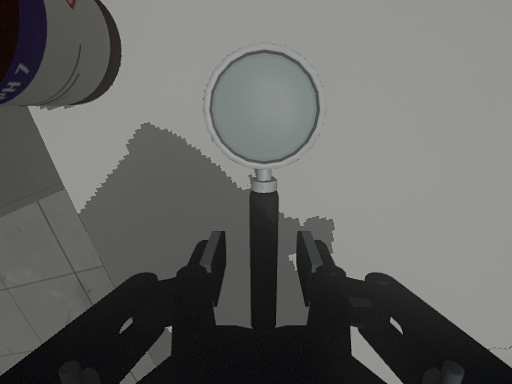

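```bash
python3 -m creep '[[0,3,0,0],[0,2,0,0],[0,0,0,0]]'; python3 -m creep '[[0,0,0,0],[0,0,0,0],[0,0,0,0],[0,0,0,0],[0,0,0,0],[0,0,0,0]]' 0 60
python3 - <<'E'
from h import *
from rig import ctrl,cams
s=ctrl.sense();print(s['tool_pos'],s['contact_force'])
m=cams.camera_model('wrist');p,d=cams.camera('wrist');cv2.imwrite('pics/w8.png',p[:,:,::-1]);np.savez('w8.npz',p=p,d=d,**m,R=s['orientation'],t=s['tool_pos'])
E
```

```text
time_s: 14.25
tool_pos: [0.5054, 0.2934, 0.0141]
orientation: [[-0.965, -0.0, -0.263], [0.263, -0.0, -0.965], [0.0, -1.0, 0.0]]
contact_force: [0.3, -0.5, 0.5]
opening: 0.0397
time_s: 14.85
tool_pos: [0.5057, 0.2936, 0.0145]
orientation: [[-0.965, 0.0, -0.263], [0.263, 0.0, -0.965], [-0.0, -1.0, -0.0]]
contact_force: [-1.1, 0.0, 5.4]
opening: 0.0142
[0.50574191 0.29361991 0.01450839] [-1.07118878  0.01092943  5.41566322]
```

View pics/w8.png

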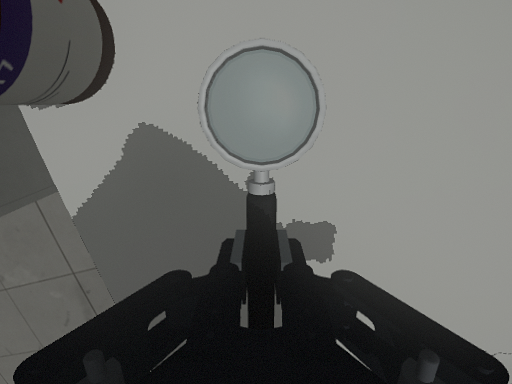

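```bash
python3 -m creep '[[0,-2,0,0],[0,-8,0,0],[0,-25,0,0],[0,-40,0,0],[0,-40,0,0],[0,-40,0,0],[0,-20,0,0],[0,0,0,0]]'
python3 - <<'E'
from h import *
from rig import ctrl,cams
z=load('w8.npz');l=onplane(z,262,104,.016);print('lens tool',(l-z['t'])@z['R']*1000,l)
ctrl_s=ctrl.sense();R=np.array(ctrl_s['orientation']);t=np.array(ctrl_s['tool_pos'])
m=cams.camera_model('wrist');p,d=cams.camera('wrist');cv2.imwrite('pics/w9.png',p[:,:,::-1]);np.savez('w9.npz',p=p,d=d,**m,R=R,t=t)
for n in ['w8.npz','w9.npz']:
    z=load(n);P=(cloud(z)-z['t'])@z['R']*1000
    m=(P[...,0]>-112)&(P[...,0]<-25)&(abs(P[...,2])<36)&(P[...,1]<6)&(P[...,1]>-20)
    q=P[m];print(n,len(q),np.percentile(q,[2,50,98],0).round(1).tolist())
    for x0 in range(-105,-25,10):
        s=q[(q[:,0]>x0)&(q[:,0]<x0+10)];print(x0,len(s),np.percentile(s,[5,50,95],0)[:,1:].round(1).tolist() if len(s)>5 else '')
E
```

```text
time_s: 15.7
tool_pos: [0.5073, 0.2945, 0.193]
orientation: [[-0.965, 0.005, -0.263], [0.263, 0.003, -0.965], [-0.004, -1.0, -0.004]]
contact_force: [0.3, 0.8, -0.5]
opening: 0.0139
lens tool [-76.58476431  -1.47598073   0.22741972] [0.57956937 0.27325477 0.016     ]
w8.npz 12193 [[-101.5, -1.0, -26.5], [-74.5, 3.8, -0.2], [-29.2, 5.9, 26.6]]
-105 1263 [[-0.9, -16.6], [0.6, 0.2], [5.8, 16.5]]
-95 2208 [[-0.5, -23.2], [4.5, 0.2], [5.8, 23.4]]
-85 2501 [[-0.3, -26.3], [3.9, -0.2], [5.7, 26.5]]
-75 2358 [[-0.1, -26.4], [3.9, 0.3], [5.6, 26.5]]
-65 1901 [[-0.4, -23.5], [4.4, -0.2], [5.8, 23.5]]
-55 1041 [[-0.9, -17.1], [0.6, -0.2], [5.8, 16.8]]
-45 357 [[0.4, -5.8], [3.5, -0.2], [5.6, 5.0]]
-35 564 [[-0.9, -6.9], [0.8, -0.2], [4.0, 6.5]]
w9.npz 12061 [[-101.5, -0.9, -26.6], [-74.3, 3.9, -0.2], [-29.3, 5.9, 26.6]]
-105 1230 [[-0.9, -16.6], [0.6, 0.2], [5.8, 16.7]]
-95 2157 [[-0.5, -23.3], [4.5, -0.2], [5.8, 23.3]]
-85 2480 [[-0.2, -26.4], [3.9, 0.2], [5.7, 26.5]]
-75 2365 [[-0.2, -26.4], [4.0, 0.2], [5.6, 26.4]]
-65 1894 [[-0.4, -23.6], [4.5, -0.2], [5.8, 23.5]]
-55 1021 [[-0.9, -17.2], [0.7, -0.2], [5.9, 16.7]]
-45 349 [[0.5, -5.8], [3.6, -0.2], [5.6, 4.9]]
-35 565 [[-0.7, -6.9], [0.9, -0.2], [3.6, 6.1]]
```

View pics/w9.png

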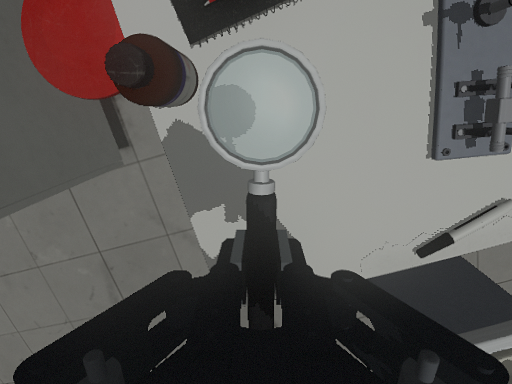

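```bash
python3 -m creep '[[0,0,12,0],[0,0,30,0],[0,0,40,0],[0,0,45,0],[0,0,45,0],[0,0,38,0],[0,0,22,0],[0,0,8,0]]'; python3 -m creep '[[0,0,0,0],[0,0,0,0],[0,0,0,0],[0,0,0,0]]'
python3 - <<'E'
from h import *
from rig import ctrl,cams
s=ctrl.sense();R=np.array(s['orientation']);t=np.array(s['tool_pos']);print(t)
for n in ['wrist','scene','top']:
    m=cams.camera_model(n);p,d=cams.camera(n);cv2.imwrite(f'pics/{n}10.png',p[:,:,::-1]);np.savez(f'{n}10.npz',p=p,d=d,**m,R=R,t=t)
E
```

```text
time_s: 16.55
tool_pos: [0.44, 0.0596, 0.1877]
orientation: [[-0.964, -0.004, -0.265], [0.265, -0.001, -0.964], [0.003, -1.0, 0.002]]
contact_force: [-0.3, -0.5, -1.2]
opening: 0.0141
time_s: 16.95
tool_pos: [0.4427, 0.0628, 0.1891]
orientation: [[-0.965, -0.0, -0.262], [0.262, 0.0, -0.965], [0.0, -1.0, -0.0]]
contact_force: [0.5, 0.4, -1.0]
opening: 0.0141
[0.44268669 0.06276595 0.18912068]
```

View pics/wrist10.png

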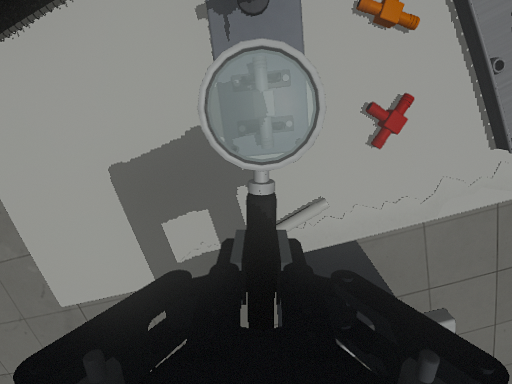

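View pics/scene10.png

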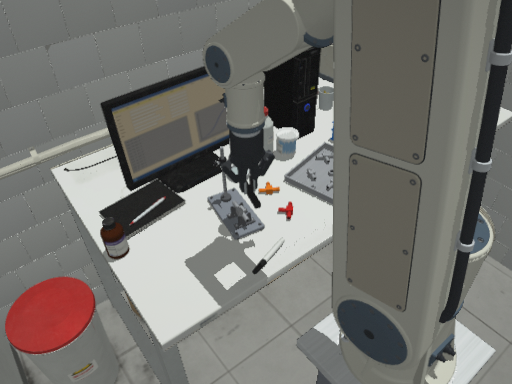

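```bash
python3 -m creep '[[-1,8,2,0],[0,10,0.5,0],[0,7,0,0],[0,3,0,0],[0,0,0,0],[0,0,0,0],[0,0,0,0],[0,0,0,0]]'
python3 - <<'E'
from h import *
from rig import ctrl,cams
s=ctrl.sense();R=np.array(s['orientation']);t=np.array(s['tool_pos']);print(t)
for n in ['wrist','scene','top']:
    m=cams.camera_model(n);p,d=cams.camera(n);cv2.imwrite(f'pics/{n}11.png',p[:,:,::-1]);np.savez(f'{n}11.npz',p=p,d=d,**m,R=R,t=t)
z=load('scene11.npz');p=z['p'][:,:,::-1].copy()
cv2.imwrite('pics/s11c.png',cv2.resize(p[140:240,195:285],None,fx=8,fy=6,interpolation=cv2.INTER_CUBIC))
E
```

```text
time_s: 17.9
tool_pos: [0.443, 0.0593, 0.1616]
orientation: [[-0.965, 0.001, -0.263], [0.263, 0.0, -0.965], [-0.001, -1.0, -0.0]]
contact_force: [0.3, 0.3, -1.8]
opening: 0.0138
[0.44300327 0.05933077 0.16156559]
```

View pics/s11c.png

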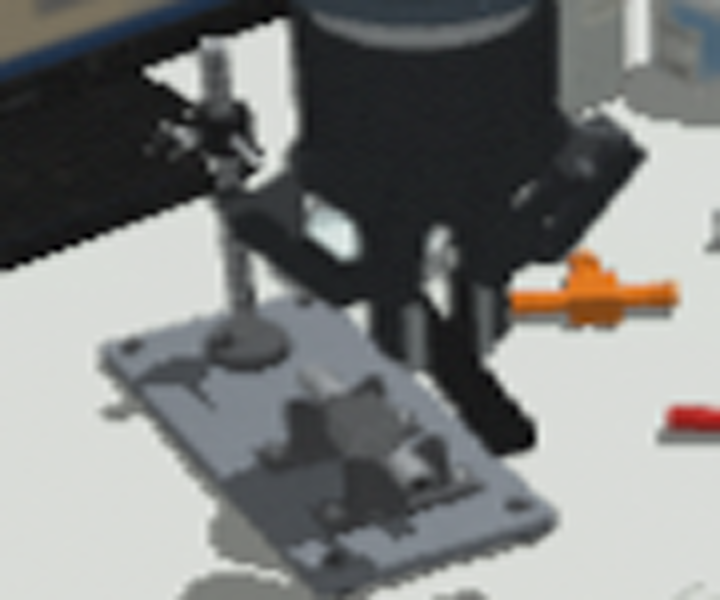

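View pics/wrist11.png

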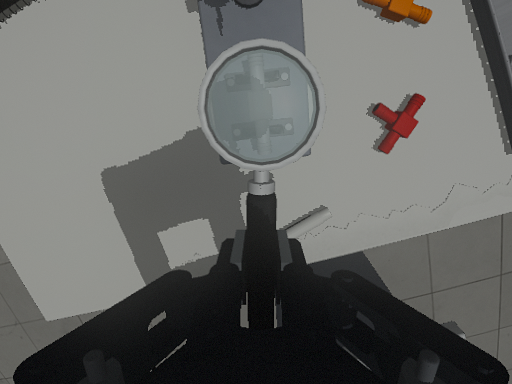

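View pics/top11.png

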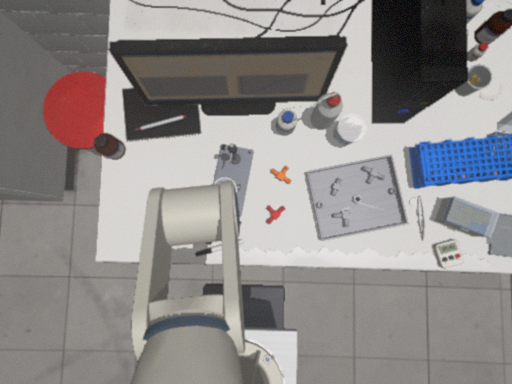

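Run:
```python
from h import *
z=load('wrist11.npz');print('collar px',proj(z,[[.5165,.040,.056],[.5165,.04,.1537+.008]]))
P=cloud(z);
# rim top: annulus
v,u=np.mgrid[0:384,0:512];r=np.hypot(u-262,v-104);m=(r>55)&(r<61)&(v<150);q=P[m];q=q[q[:,2]>.14];print('rim',len(q),np.percentile(q[:,2],[10,50,90]))
for nm,mm in [('left',u<235),('right',u>290),('far',v<60)]:
    k=P[m&mm];k=k[k[:,2]>.14];print(nm,np.median(k,0))
b=P[40:60,215:240];print('base',np.median(b[...,2]))
g=P[(r<50)];print('glass',np.percentile(g[:,2],[5,50,95]))
# circle fit of outer rim
A=P[(P[...,2]>.150)&(P[...,2]<.175)&(v<165)];c,rad=cv2.minEnclosingCircle((A[:,:2]*1000).astype(np.float32));print('circ',c,rad,len(A))
t=load('top11.npz');Q=cloud(t);p=t['p'][:,:,::-1]
cv2.imwrite('pics/t11c.png',cv2.resize(p[135:225,190:270],None,fx=8,fy=6,interpolation=cv2.INTER_CUBIC))
for vv in range(150,200,2):print(vv,(Q[vv,214:244:1,2]*1000).round().astype(int).tolist())
```

```text
collar px [[260.45234654 105.53778424]
 [260.04702094 105.36745733]]
rim 1727 [0.15697622 0.16103145 0.16233582]
left [0.52595006 0.06300346 0.1608726 ]
right [0.51194325 0.01570865 0.16131574]
far [0.54027149 0.03252974 0.16090161]
base 0.15479151324008755
glass [0.15527308 0.15708991 0.1586868 ]
circ (515.1993408203125, 39.71704864501953) 30.05872344970703 13030
150 [0, 3, -2, 2, -1, 1, 15, 18, 15, 16, 16, 17, 17, 15, 14, 1101, 164, 162, 166, 165, 164, 161, 159, 15, 14, 13, 16, 15, 20, 21]
152 [0, -1, -2, -1, -2, 15, 14, 19, 15, 15, 15, 15, 18, 15, 15, 17, 154, 163, 164, 162, 162, 156, 15, 18, 15, 17, 14, 15, 14, 20]
154 [-2, 1, -3, 2, 0, 11, 15, 14, 16, 16, 14, 16, 15, 17, 13, 19, 16, 156, 154, 110, 103, 95, 26, 26, 21, 14, 14, 15, 13, 16]
156 [4, 3, 0, 0, -1, 13, 13, 16, 16, 12, 16, 16, 9, 17, 19, 15, 152, 155, 26, 78, 74, 69, 53, 22, 26, 22, 15, 13, 14, 13]
158 [-1, -3, 1, 1, 14, 10, 16, 17, 15, 14, 15, 15, 16, 14, 16, 28, 155, 153, 26, 37, 49, 43, 35, 22, 23, 23, 26, 12, 14, 17]
160 [1, -4, -1, 0, 15, 17, 15, 11, 18, 20, 16, 16, 15, 12, 15, 18, 155, 26, 24, 22, 25, 27, 26, 22, 
[... 1924 characters left out ...]
5, 534, 533, 534, 534, 534, 534, 534, 533, 534, 533, 524, 524, 516, 509, 164, 18, 15, 14, 13, 16, 14, 15]
192 [530, 530, 530, 531, 530, 518, 535, 535, 535, 536, 537, 536, 537, 536, 535, 536, 536, 535, 529, 527, 523, 517, 162, 17, 17, 14, 17, 19, 16, 16]
194 [532, 531, 534, 534, 532, 521, 539, 540, 540, 540, 540, 539, 539, 539, 540, 541, 539, 539, 530, 530, 528, 522, 505, 14, 21, 17, 13, 16, 16, 15]
196 [534, 533, 533, 533, 535, 526, 539, 543, 544, 544, 542, 542, 542, 542, 543, 541, 542, 543, 535, 530, 530, 524, 515, 13, 14, 16, 15, 15, 10, 19]
198 [536, 537, 536, 536, 1101, 529, 543, 543, 542, 544, 544, 1101, 545, 543, 545, 546, 545, 545, 544, 534, 535, 527, 518, 490, 18, 15, 19, 12, 18, 14]
```

View pics/t11c.png

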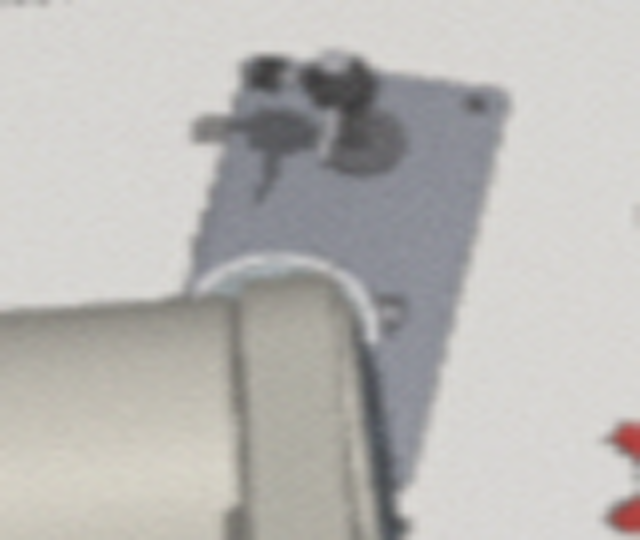

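```bash
python3 -m creep '[[-0.2,0.5,-0.5,0],[0,0,0,0],[0,0,0,0],[0,0,0,0],[0,0,0,0],[0,0,0,0],[0,0,0,0]]'
python3 - <<'E'
from h import *
from rig import ctrl,cams
def med(n,k=5):
    o=[];
    for i in range(k):
        p,d=cams.camera(n);d=np.where((d>0)&(d<3),d,np.nan);o.append(d)
    m=cams.camera_model(n);np.savez(f'{n}12.npz',p=p,d=np.nanmedian(o,0),**m)
    return load(f'{n}12.npz')
t=med('top');s=ctrl.sense();print(s['tool_pos'],s['joint_velocities'].round(4) if hasattr(s['joint_velocities'],'round') else s['joint_velocities'])
Q=cloud(t)
c=np.array([.5165,.040]);a=np.radians(-9.25);E=np.array([[np.cos(a),-np.sin(a)],[np.sin(a),np.cos(a)]])
L=(Q[...,:2]-c)@E*1000;Z=Q[...,2]*1000
m=(L[...,0]>64)&(L[...,0]<84)&(abs(L[...,1]+1)<4)&(Z>145)&(Z<162);print('pin',m.sum(),np.median(Z[m]),Z[m].round(1))
m=(L[...,0]>86)&(L[...,0]<112)&(Z>145)&(Z<175);print('clamp',m.sum(),np.percentile(Z[m],[20,50,70,90]))
m=(L[...,0]>15)&(L[...,0]<31)&(abs(L[...,1])<25)&(Z>140)&(Z<172);print('rim',m.sum(),np.percentile(Z[m],[50,70,80,90]))
m2=(Z>8)&(Z<22)&(L[...,0]>35)&(L[...,0]<80)&(abs(L[...,1])<40);print('base',np.median(Z[m2]))
v,u=np.nonzero(m&(Z>161.0));
A=np.c_[L[v,u],np.ones(len(v))];b=(L[v,u]**2).sum(1);x=np.linalg.lstsq(A,b,rcond=None)[0];print('rim ctr local',x[:2]/2,np.sqrt(x[2]+(x[:2]**2).sum()/4))
w=med('wrist',3);P=cloud(w);V,U=np.mgrid[0:384,0:512];r=np.hypot(U-262,V-104);m=(r>55)&(r<61)&(V<150);q=P[m];q=q[q[:,2]>.1595];print('wrist rim',np.median(q[:,2]))
cc,rad=cv2.minEnclosingCircle((P[(P[...,2]>.150)&(P[...,2]<.175)&(V<165)][:,:2]*1000).astype(np.float32));print(cc,rad)
E
```

```text
time_s: 18.75
tool_pos: [0.4431, 0.0597, 0.1608]
orientation: [[-0.965, -0.0, -0.263], [0.263, 0.0, -0.965], [0.0, -1.0, 0.0]]
contact_force: [-0.0, -0.6, -1.3]
opening: 0.0137
[0.44312639 0.05971276 0.16077551] [ 0.0006 -0.0005 -0.0011 -0.      0.0015  0.0009]
pin 10 155.06013522067485 [155.3 155.4 156.1 156.4 154.8 154.4 153.8 155.4 154.8 153.8]
clamp 86 [156.81116279 162.37034194 164.28678168 165.84827076]
rim 50 [161.61746871 162.42206737 162.64117827 163.26090159]
base 15.404278457379128
rim ctr local [-0.01941392  0.51103228] 26.233361313544144
wrist rim 0.16068474303499347
(515.347412109375, 40.1915168762207) 30.027772903442383
```

```bash
for i in 1 2 3 4; do python3 -m creep '[[0,0,0,0],[0,0,0,0],[0,0,0,0],[0,0,0,0],[0,0,0,0],[0,0,0,0],[0,0,0,0],[0,0,0,0]]' | grep -E 'time|pos|force'; done
python3 - <<'E'
from h import *
from rig import ctrl,cams
p,d=cams.camera('wrist');cv2.imwrite('pics/w13.png',p[:,:,::-1])
p,d=cams.camera('scene');cv2.imwrite('pics/s13.png',cv2.resize(p[140:240,195:285,::-1],None,fx=8,fy=6,interpolation=cv2.INTER_CUBIC))
E
```

```text
time_s: 19.95
tool_pos: [0.4431, 0.0597, 0.1608]
contact_force: [-0.0, 0.3, -1.3]
time_s: 20.75
tool_pos: [0.4431, 0.0597, 0.1608]
contact_force: [0.9, 0.1, -0.9]
time_s: 21.55
tool_pos: [0.4431, 0.0597, 0.1608]
contact_force: [-0.1, -0.2, -0.9]
time_s: 22.35
tool_pos: [0.4431, 0.0597, 0.1608]
contact_force: [0.1, 0.6, 0.1]
```

View pics/w13.png

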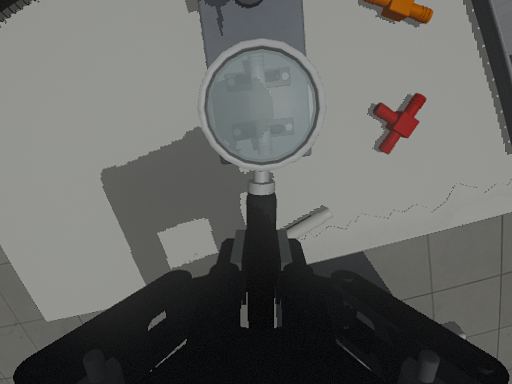

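View pics/s13.png

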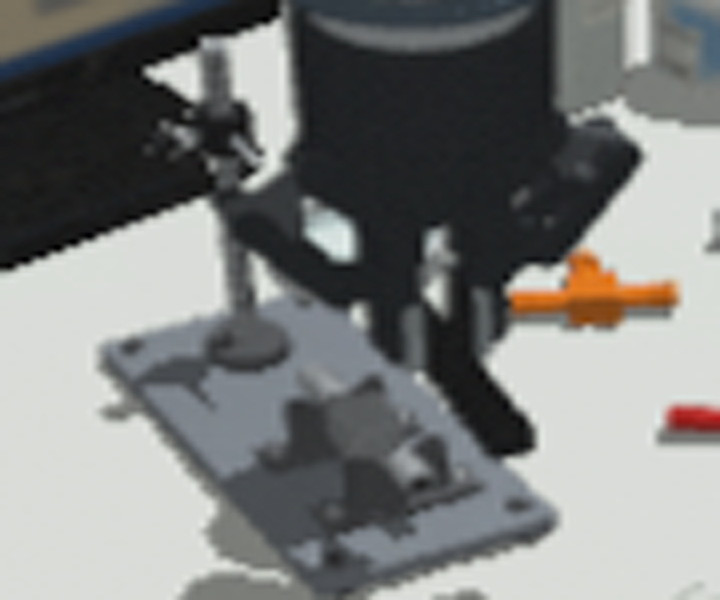

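The lens (262,104) sits over the collar between the two rests, the connector is seated, and the pose has held still for more than 3 s. I'm handing the job in.

```bash
python3 -c "
from rig import close_job
print(close_job())"
```

```text
the job is handed in; nothing more can be done
None
```

The long connector is in the V-rests, released, with its collar between them. I handed in with the hand lens held level over it; no verdict is reported.

- **Connector:** after release the wrist camera put the collar within about 0.5 mm of the rests' middle. The other fittings are still in the tray.
- **Lens height:** the top camera put the middle of the rim at about 154.4 mm. It read the pointer pin's upper side at 155.1 mm, so I estimated the pin's axis at about 154.2 mm. The arm's own position gave 154.3 mm.
- **Lens centring:** the estimates agree to about 1 to 1.5 mm. The wrist circle fit put the lens 1.2 mm short of the collar along x. The pixel check said about 0.6 mm the other way, and the arm position said 0.3 mm short. I left it there.
- **Level and hold:** the tool stood vertical and the rim read level within about 0.5 mm. The pose stayed unchanged for more than 3 s, up to 22.4 s on the clock, with no contact force above noise. The pointer looked unmoved.
- **Contacts:** as the fingers closed, the tool felt 6.7 N upwards at the tray and 5.4 N at the bench, probably the fingertips touching the surface. Seating the connector in the rests took about 5 N.

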